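# Close the food chopper: turn the notched lid to the lug and press it home

### The job

Close the food chopper on the worktop: with a fingertip, push its lid round until the notch in the lid's rim is over the lug on the bowl, then press the lid down until it is fully home, and let go. Only push and press the lid, never lift it off, and leave the salt shaker and the two jars where they stand.

Things in the scene. Friction and masses are not known exactly. Their poses are not given: they have to be found in the camera images.
- chopper: the food chopper's bowl: low round black plastic bowl, 124 mm across (132 mm at its rubber foot) and 52 mm high to its rim, fixed to the worktop. Origin: centre of its underside, on the axis about which the lid turns; z up, x towards the lug. A wall cabinet hangs 0.44 m above the worktop; its front edge runs past 0.14 m or more behind (diagonally right of) this axis
- lug (a point): centre of the top of the lug, an upright black block at the bowl's +x side, the only thing that stands out past the lid's rim: 12 mm wide, from 56 to 78 mm out from the axis (this point: 67 mm), its top 60 mm above the worktop, 8 mm above the bowl's rim. The lid is stopped by it unless the notch is over it
- lid: the loose grey lid: a disc 130 mm across, 8 mm thick, with one notch in its rim and a raised grip bar across its top. Origin: centre of the disc's underside; x points at the notch, z up. It starts with its underside 62 mm above the worktop, the notch 0.6 to 3.14 rad from the lug, either way; it turns either way with little force, on the bowl's axis, and stays where it is left
- notch (a point): centre of the notch, level with the top of the disc, 62 mm from the lid's centre: the notch is open outward and upward, about 18 mm wide inside and 23 mm at the rim, 12 mm deep. When the lid is home the lug fills it, 5 mm in from the centre of the lug
- bar_top (a point): middle of the top of the lid's grip bar, on the lid's axis, 28 mm above the lid's underside. The bar is 12 mm wide, stands 20 mm above the disc's top, and runs along the lid's x from 50 mm behind to 46 mm in front of this point
- salt_shaker: salt shaker, grey, 44 mm across and 90 mm high, loose bystander; origin at the centre of its underside
- jam_jar: squat jam jar, 64 mm across and 99 mm high, loose bystander; origin at the centre of its underside
- spice_jar: slim spice jar, 41 mm across and 104 mm high, loose bystander; origin at the centre of its underside
- seal (a joint): how far the stiff seal inside the bowl, on which the lid rests (a spigot below the lid turns in it with 1 mm of play), is pressed down, in m: 0 at the start, 0.010 when the lid is home on the bowl's rim (underside 52 mm above the worktop). Pressing the lid near its middle with about 12 N moves it and it stays down; with the notch more than about 0.05 rad off, the lug stops the lid after 2 mm
- post (a point): a point on the centre line of the oak post, 100 mm above the worktop. The post is fixed and solid, runs from floor to ceiling, 123 x 93 mm in section, turned 45 degrees, and stands ahead of the robot to the left of the chopper's worktop (between it and the hob). An arm that starts on the post's left side must draw its hand back to about 0.35 m from its base axis before it swings to the right past the post
There are look-alikes about, which are no part of the job. There is more than one size of the lid; the job needs the smaller.

How it is judged (in metres and radians):
At the end, for the whole second after the job is handed in: the lid lies level and at rest on the bowl's rim (underside within 2.5 mm of the fully home height, 52 mm above the worktop), with the lug in its notch (within 0.09 rad) and the seal pressed down more than 8 mm (z of lid in the frame of chopper between 0.049 and 0.0545 m and x of notch in the frame of chopper above 0.056 m and angle between the x axis of lid and the x axis of chopper, either way round below 0.09 rad and angle between lid's own z axis and vertical below 0.05 rad and horizontal distance between lid and chopper below 0.004 m and linear speed of lid below 0.02 m/s and value of joint seal above 0.008 m); the robot touches nothing.
It fails at once if the lid is lifted (more than 8 mm above where it started) (z of lid in the frame of chopper above 0.07 m).
It fails at once if the lid is pushed off its centre by more than 10 mm (horizontal distance between lid and chopper above 0.01 m).
It fails at once if the salt shaker or a jar is moved more than 15 mm or tipped (distance of any of salt_shaker, jam_jar, spice_jar from where it was at the start of the episode above 0.015 m or angle between any of salt_shaker, jam_jar, spice_jar's own z axis and vertical above 0.3 rad).
It also fails if it takes over 54 s, if anything falls off the work surface, if the arm or the gripper's body presses on something with over 40 N, if the wrist force passes 120 N, or if a joint passes its speed limit or range.

### The arm

A 6-joint arm with a two-finger parallel gripper is mounted at the origin on a cart in front of the work surface, level with it; the furniture and walls round the work are solid. World frame = base frame: x ahead of the robot, y to its left, z up, the work surface at z = 0. Lengths are in mm, angles in rad, forces in N, time in s.
With the tool pointing down it reaches from about 325 to 900 mm from the base axis. Payload 6.1 kg.
Tool frame: the origin (TCP) lies at the very end of the fingers, on their centre line; the grasp point (between the pads) lies 19 mm behind it (bot.tcp_to_grasp is the distance from the TCP to the grasp point, in mm); z points along the fingers, y is the line along which they close (so a half turn about z gives the same grasp; the last joint's range is limited). The gripper opens to 87 mm and grips with 3 to 60 N. Pads are 19 mm wide; open, the fingers measure 117 mm over their backs; the gripper's body (75 mm by 190 mm) begins 51 mm behind the grasp point.
Start: joints at [1.01, 0.22, 1.526, -0, 1.395, -0.126], TCP at [263.266, 566.839, 222.538] pointing down, gripper open.
Joint ranges: [-2.98, 2.98], [-0.91, 2.08], [0.09, 2.57], [-1.24, 4.39], [0.2, 2.65], [-2.68, 2.68]. Speed limits (rad/s): [2.57, 2.57, 3.01, 3.14, 3.14, 3.14].

### API

Orientations are given as a rotation vector (axis times angle).
In Python, from plant import bot gives the robot as it stands. Calls block until the motion is done:
- bot.move_to(position, orientation): joint-space move of the TCP to a pose.
- bot.line_to(position, rotation=None, vel=150): straight line of the TCP; rotation=None keeps the orientation; vel is the mean speed in mm/s.
- bot.move_joints(angles): joint-space move.
- bot.release() and bot.grab(strength=None): open the fingers fully, or close them until they stop; strength is the grip in N (None keeps the last).
- bot.dwell(seconds).
- bot.solve_ik(position, orientation): joint angles nearest the present ones, or None.
- bot.snapshot(name): name is "scene" or "top"; returns a dict with "pixels" (420x560x3 uint8, red, green, blue), "z_map" (420x560 float32, mm along the optical axis (not along the pixel's ray), 0 where there is no reading), "fx", "fy", "cx", "cy" (pixels), "camera_from_world" (4x4, takes a point from world to camera coordinates). Camera axes: x right, y down, z forward; pixel columns grow to the right and rows downward; lengths in mm; the calibration is good to about 2 mm. A picture is of the moment at which its call begins.
A pose or a line that the arm cannot do raises bot.MotionError and nothing moves.
- bot.job_done(): hands the job in; it is judged then, once.
Readings, each from a call of its own:
- bot.current_time(): time.
- bot.current_joints(): joint angles.
- bot.current_dq(): joint speeds.
- bot.current_joint_efforts(): joint torques, N m.
- bot.current_eef_pos(): TCP position.
- bot.current_tcp_rot(): TCP orientation.
- bot.current_wrist_force(): force on the tool from outside, world axes, zero at the start.
- bot.current_wrist_torque(): the same for the moment, N m.
- bot.current_width(): opening from 0.0 (shut) to 1.0 (fully open).
- bot.current_gripper_force(): force on a finger pad.
Only numpy, scipy, OpenCV 4.12 (cv2) and the standard library are available. Lean on these libraries where they do the work, as an engineer would, in place of code of your own. Each camera call takes 0.05 s, during which the arm holds its last target. There are 200 camera calls.

## Working session

There is one attempt and no reset: what is moved stays moved. The work goes in short steps, each a Python script; the robot and the scene stay as the last script left them, time stands still between calls to the robot, and variables do not carry over. Pictures are saved under pics/ and viewed, at most 10 in all, crops included, and the job is handed in when it is done.

```bash
mkdir -p pics; ls; cat > h.py <<'E'
import numpy as np, cv2
from plant import bot
def snap(n,f):
    s=bot.snapshot(n); np.savez('pics/'+f+'.npz',**s); cv2.imwrite('pics/'+f+'.png',cv2.cvtColor(s['pixels'],cv2.COLOR_RGB2BGR)); return s
def world(s):
    z=s['z_map'].astype(float); v,u=np.mgrid[:z.shape[0],:z.shape[1]]
    P=np.stack([(u-s['cx'])/s['fx']*z,(v-s['cy'])/s['fy']*z,z,np.ones_like(z)],-1)
    W=(P@np.linalg.inv(s['camera_from_world']).T)[...,:3]; W[z==0]=np.nan; return W
E
python3 - <<'E'
from h import *
a=snap('scene','s1');b=snap('top','t1')
for s in(a,b): print(np.round(np.linalg.inv(s['camera_from_world']),3).tolist(),s['fx'])
E
```

```text
pics
[[0.516, -0.387, 0.764, -642.256], [-0.856, -0.227, 0.464, -812.254], [-0.006, -0.894, -0.448, 741.982], [0.0, 0.0, 0.0, 1.0]] 518.7562373269453
[[0.014, -0.993, 0.118, 326.843], [-1.0, -0.015, -0.007, -132.975], [0.008, -0.118, -0.993, 1223.36], [0.0, 0.0, 0.0, 1.0]] 383.1243157100172
```

View pics/s1.png

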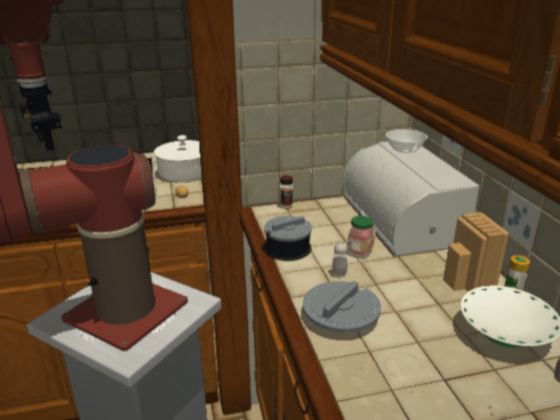

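View pics/t1.png

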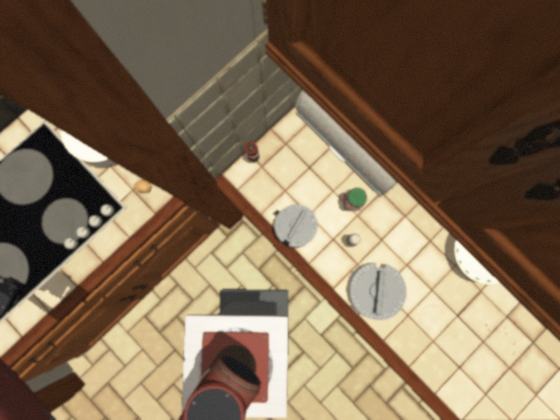

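The smaller lid sits on the black bowl at scene (288,235) / top (295,227). The larger look-alike lies on the worktop at scene (342,305) / top (378,291). The first fits, with its black bowl and small disc. I'll check it in a crop and measure it.

```bash
python3 - <<'E'
from h import *
t=dict(np.load('pics/t1.npz'));s=dict(np.load('pics/s1.npz'))
a=cv2.resize(cv2.imread('pics/t1.png')[195:260,260:330],None,fx=7,fy=7,interpolation=cv2.INTER_CUBIC)
b=cv2.resize(cv2.imread('pics/s1.png')[205:265,255:320],None,fx=5,fy=7,interpolation=cv2.INTER_CUBIC)[:420]
c=np.zeros((455,490+325,3),np.uint8);c[:,:490]=a;c[:420,490:]=b
cv2.imwrite('pics/crop1.png',c[:,:800])
W=world(t)
for n,(u,v),lo,hi in [('lid',(295,227),66,76),('bar',(295,227),82,98),('big',(378,291),15,100)]:
    R=W[v-38:v+38,u-38:u+38].reshape(-1,3); m=(R[:,2]>lo)&(R[:,2]<hi); p=R[m]
    print(n,m.sum(),np.nanmedian(p,0).round(1),p.min(0).round(1),p.max(0).round(1),cv2.minEnclosingCircle(p[:,:2].astype(np.float32)))
    print(cv2.fitEllipse(cv2.convexHull(p[:,:2].astype(np.float32))))
for n,(u,v) in dict(salt=(353,239),jam=(356,198),spice=(250,150)).items(): print(n,np.nanmedian(W[v-2:v+3,u-2:u+3].reshape(-1,3),0).round())
# post & cabinets
print('postedge',W[215,238].round(),W[222,215].round(), 'cab',W[60,275].round(),W[185,400].round())
E
```

```text
lid 1240 [ 431.2 -182.8   70.8] [ 367.1 -244.    66.1] [ 495.1 -116.7   75.9] ((434.736328125, -179.58602905273438), 68.18177032470703)
((432.19598388671875, -181.0524444580078), (128.3892059326172, 130.98252868652344), 150.4762420654297)
bar 128 [ 433.1 -182.4   89.7] [ 392.7 -209.4   83. ] [ 474.4 -156.1   95. ] ((433.517333984375, -182.57501220703125), 46.9521484375)
((434.53863525390625, -182.80540466308594), (14.890511512756348, 107.46295928955078), 59.969268798828125)
big 2577 [ 235.8 -430.2   36.1] [ 150.9 -521.6   25. ] [ 322.8 -348.6   68.2] ((237.19476318359375, -435.8977355957031), 87.93380737304688)
((237.19381713867188, -435.54254150390625), (173.42776489257812, 174.9505615234375), 176.8456268310547)
salt [ 390. -349.   88.]
jam [ 511. -357.  100.]
spice [651. -39. 104.]
postedge [ 550.   85. -732.] [ 501.  183. -621.] cab [ 742. -117.  463.] [ 571. -519.    4.]
```

View pics/crop1.png

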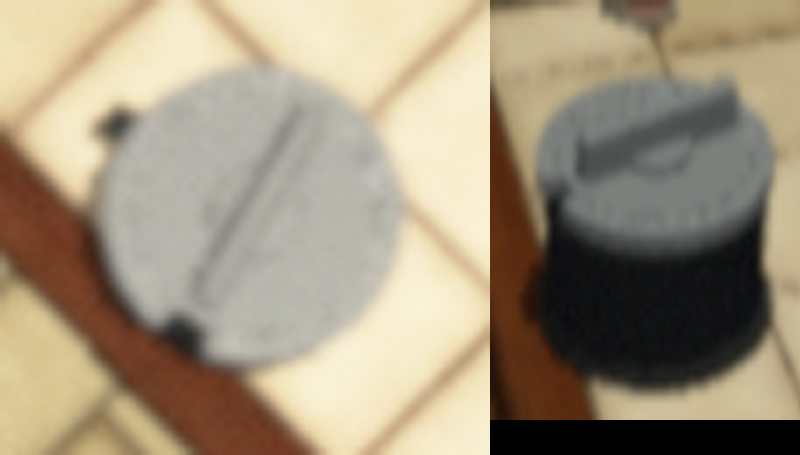

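The crop shows the small lid on the black bowl, with the lug at about top px (276.9,212.9). The notch is at about (286.1,242.9), at the end of the bar. I'll refine both and plan the path without moving.

```bash
cat >> h.py <<'E'
from scipy.spatial.transform import Rotation as R
def ray(s,u,v,h):
    T=np.linalg.inv(s['camera_from_world']); d=T[:3,:3]@[(u-s['cx'])/s['fx'],(v-s['cy'])/s['fy'],1]; o=T[:3,3]
    return (o+d*(h-o[2])/d[2])[:2]
def dark(s,u,v,h,r=4):
    "darkness-weighted centroid round a pixel -> world xy at height h"
    g=s['pixels'].astype(float).mean(2)[v-r:v+r+1,u-r:u+r+1]; w=np.clip(75-g,0,None); y,x=np.mgrid[-r:r+1,-r:r+1]
    w*=(x*x+y*y<=r*r); uu,vv=u+(w*x).sum()/w.sum(),v+(w*y).sum()/w.sum(); return ray(s,uu,vv,h),(uu,vv)
def rot(yaw): # tool down, tool x at yaw
    return (R.from_euler('z',yaw)*R.from_euler('x',np.pi)).as_rotvec()
E
python3 - <<'E'
from h import *
t=dict(np.load('pics/t1.npz'));W=world(t)
# lid outline from colour-free depth: points 64..76 -> ellipse centre; use pixel mask centre projected at z=70
R0=W[189:265,257:333]; m=((R0[...,2]>66)&(R0[...,2]<95)).astype(np.uint8)
c=max(cv2.findContours(m,0,cv2.CHAIN_APPROX_NONE)[0],key=cv2.contourArea)
(eu,ev),ax,_=cv2.fitEllipse(cv2.convexHull(c)); C=ray(t,eu+257,ev+189,70); print('centre',C,ax)
for C in [C,np.array([432.2,-181.5])]:
  for n,p,h in [('lug',(277,213),60),('notch',(286,243),65)]:
    P,px=dark(t,*p,h); d=P-C; print(n,P,px,np.hypot(*d),np.arctan2(d[1],d[0]))
p=R0.reshape(-1,3);p=p[(p[:,2]>84)&(p[:,2]<96)][:,:2]; l=cv2.fitLine(p.astype(np.float32),cv2.DIST_HUBER,0,.01,.01).ravel(); print('bar',np.arctan2(l[1],l[0])%np.pi,p.mean(0))
print(bot.current_tcp_rot())
C=np.array([432.2,-181.5])
for k in(0,np.pi):
  for a in (2.6,1.8,1.0):
    P=C+[30*np.cos(a)-16*np.sin(a),30*np.sin(a)+16*np.cos(a)]
    print(k,a,P.round(),bot.solve_ik([*P,78],rot(a-np.pi/2+k)))
print('retract',bot.solve_ik([184,293,222],bot.current_tcp_rot()))
E
```

```text
centre [ 431.39315451 -181.62277678] (42.51665496826172, 42.93790054321289)
lug [ 468.03114675 -119.13202154] (np.float64(276.0), np.float64(212.75)) 72.43919495927017 1.040515284682323
notch [ 373.77232448 -148.23294644] (np.float64(285.1168158266604), np.float64(243.7065473386717)) 66.59610215880166 2.6164017978983214
lug [ 468.03114675 -119.13202154] (np.float64(276.0), np.float64(212.75)) 71.92799048361046 1.0493289330857447
notch [ 373.77232448 -148.23294644] (np.float64(285.1168158266604), np.float64(243.7065473386717)) 67.23459019685644 2.6239986249143756
bar 2.6208835 [ 433.16568076 -182.22741431]
[-6.77480797e-01 -3.06710174e+00  2.59962853e-03]
0 2.6 [ 398. -180.] [-6.04846332e-01 -7.49993064e-02  2.12901807e+00 -4.44089210e-16
  1.08757389e+00 -6.32536786e-02]
0 1.8 [ 410. -156.] [-5.43799745e-01 -7.10146274e-02  2.12529312e+00 -4.44089210e-16
  1.08731416e+00  7.97792909e-01]
0 1.0 [ 435. -148.] [-4.99153314e-01 -1.79617174e-02  2.07435002e+00 -8.88178420e-16
  1.08520435e+00  1.64243934e+00]
3.141592653589793 2.6 [ 398. -180.] None
3.141592653589793 1.8 [ 410. -156.] [-5.43799745e-01 -7.10146274e-02  2.12529312e+00 -4.44089210e-16
  1.08731416e+00 -2.34379974e+00]
3.141592653589793 1.0 [ 435. -148.] [-0.49915331 -0.01796172  2.07435002  0.          1.08520435 -1.49915331]
retract [ 7.81307831e-01 -5.14614714e-01  2.18154413e+00 -4.29101412e-04
  1.47635692e+00 -3.54656583e-01]
```

```bash
python3 - <<'E'
from h import *
bot.grab(10)
bot.line_to([184,293,222]); q=np.array(bot.current_joints())
C=np.array([432.,-182.]); a=2.62
def P(a,r=30,o=15.5): return C+[r*np.cos(a)-o*np.sin(a), r*np.sin(a)+o*np.cos(a)]
g=np.array(bot.solve_ik([*P(a,o=24),140],rot(a-np.pi/2)))
q[0]=g[0]; q[5]=g[5]; bot.move_joints(q)
print(bot.current_eef_pos(),bot.current_time())
bot.move_to([*P(a,o=24),140],rot(a-np.pi/2))
bot.line_to([*P(a,o=24),78],vel=80)
print(bot.current_eef_pos(),bot.current_wrist_force(),bot.current_time(),bot.current_width())
E
```

```text
[ 319.52310674 -133.22181137  221.9255423 ] 5.3167
[ 394.40673008 -188.12370352   78.49650464] [-0.72631432  0.20290092  0.16017918] 6.8 0.004163058040506452
```

```bash
python3 - <<'E'
from h import *
C=np.array([432.,-182.])
def P(a,r=30,o=15.5): return C+[r*np.cos(a)-o*np.sin(a), r*np.sin(a)+o*np.cos(a)]
a=2.62; bot.line_to([*P(a),78],vel=40)
print(bot.current_wrist_force(),bot.current_eef_pos())
for b in np.linspace(2.62,1.07,12)[1:]:
    bot.line_to([*P(b),78],rot(b-np.pi/2),vel=60)
    print(round(b,2),np.round(bot.current_wrist_force(),1))
bot.line_to([*P(b,o=26),78],vel=60); bot.line_to([*P(b,o=26),150])
# clear the view
bot.move_to([330,-190,220],rot(b-np.pi/2))
s=snap('top','t2'); snap('scene','s2'); print(bot.current_time())
W=world(s)[189:265,257:333]; p=W.reshape(-1,3);p=p[(p[:,2]>84)&(p[:,2]<96)][:,:2]
p=p[np.hypot(*(p-C).T)<60]; l=cv2.fitLine(p.astype(np.float32),cv2.DIST_HUBER,0,.01,.01).ravel(); print('bar',len(p),np.arctan2(l[1],l[0])%np.pi,p.mean(0))
c=cv2.resize(cv2.imread('pics/t2.png')[190:270,255:335],None,fx=7,fy=7,interpolation=cv2.INTER_CUBIC); cv2.imwrite('pics/crop2.png',c)
E
```

```text
[0.36774482 0.6917101  0.0050241 ] [ 398.63743627 -180.27403073   78.27843127]
2.48 [-1.5 -1.2  0.3]
2.34 [-4.7 -2.4  3.3]
2.2 [-4.5 -2.1  3. ]
2.06 [-6.  -2.5  3.6]
1.92 [-7.1 -2.7  3.8]
1.77 [-7.9 -2.6  4.4]
1.63 [-7.5 -1.5  4.8]
1.49 [-9.8 -1.6  5. ]
1.35 [-9.7 -1.2  5.5]
1.21 [-10.2   0.4   5.7]
1.07 [-10.5   1.2   6.1]
11.9917
bar 61 1.0631181 [ 442.35782229 -163.30742921]
```

View pics/crop2.png

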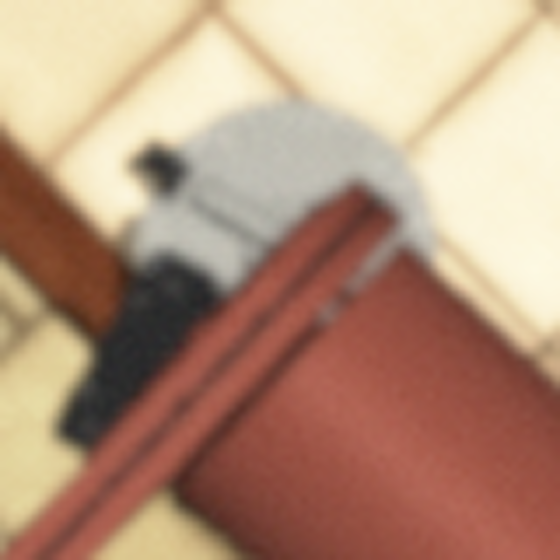

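The arm hides half the lid, though the bar points at the lug and the notch appears to be over it (crop 155,170). I'll swing the arm aside for a clean measurement.

```bash
python3 - <<'E'
from h import *
C=np.array([432.,-182.])
q=np.array(bot.current_joints()); q[0]-=0.8; bot.move_joints(q)
s=snap('top','t3'); print(bot.current_time(),bot.current_eef_pos())
W=world(s)[189:265,257:333]; p=W.reshape(-1,3);p=p[(p[:,2]>84)&(p[:,2]<96)][:,:2]
p=p[np.hypot(*(p-C).T)<60]; l=cv2.fitLine(p.astype(np.float32),cv2.DIST_HUBER,0,.01,.01).ravel(); print('bar',len(p),np.arctan2(l[1],l[0])%np.pi,p.mean(0))
m=((W[...,2]>66)&(W[...,2]<95)).astype(np.uint8)
c=max(cv2.findContours(m,0,cv2.CHAIN_APPROX_NONE)[0],key=cv2.contourArea)
(eu,ev),ax,_=cv2.fitEllipse(cv2.convexHull(c)); print('centre',ray(s,eu+257,ev+189,70),ax)
c=cv2.resize(cv2.imread('pics/t3.png')[195:260,260:330],None,fx=8,fy=8,interpolation=cv2.INTER_CUBIC); cv2.imwrite('pics/crop3.png',c)
P,px=dark(s,277,213,60,5);print(P,px)
# darkness seen at lug in both pictures, all black pixels by value
for f in('t1','t3'):
  t=dict(np.load(f'pics/{f}.npz')); g=t['pixels'].mean(2)[207:221,270:286].astype(int); print(g)
E
```

```text
13.175 [  95.33406796 -368.13988305  218.07553514]
bar 129 1.0511737 [ 431.05995927 -182.44568058]
centre [ 431.89050844 -180.69708371] (42.61994934082031, 42.809879302978516)
[ 465.30722763 -124.76300886] (np.float64(277.8269230769231), np.float64(213.6620879120879))
[[208 216 219 221 223 224 224 226 227 229 230 229 225 220 214 204]
 [216 219 222 224 225 221 220 219 224 227 227 225 215 205 196 188]
 [220 223 223 224 221 212 200 196 208 216 218 214 200 186 177 177]
 [224 225 224 221 213 189 154 149 168 187 197 192 184 177 174 170]
 [227 226 221 207 181 144 106  98 120 150 170 180 178 176 170 168]
 [227 225 211 178 139 102  74  76 107 141 167 178 177 173 171 173]
 [227 223 203 161 118  88  74  90 126 155 173 179 179 174 173 174]
 [226 222 205 170 138 109  95 114 146 166 178 176 176 177 176 175]
 [227 225 217 202 171 138 127 141 162 174 179 177 177 179 177 175]
 [226 228 226 218 194 155 148 158 170 180 179 175 176 175 174 175]
 [224 228 227 220 195 163 159 171 174 177 179 180 178 176 176 176]
 [222 224 220 207 181 161 166 174 178 178 181 178 176 177 177 177]
 [219 219 207 182 159 156 1
[... 346 characters left out ...]
 191 197 195 196 195 192 188]
 [235 234 229 217 192 155 114 103 118 139 161 176 185 190 184 183]
 [234 233 220 189 148 110  75  68  78  93 124 154 174 185 181 183]
 [236 230 211 170 129  94  65  53  60  69  94 125 158 178 183 186]
 [235 231 214 180 146 117  86  67  59  60  77 114 150 173 181 180]
 [235 231 227 211 182 147 115  90  64  61  86 125 155 169 170 171]
 [235 235 234 228 210 174 137 106  79  76 112 144 159 166 167 169]
 [232 235 238 235 225 201 159 128 107 108 135 157 160 162 169 173]
 [231 234 236 236 232 214 182 156 142 144 159 162 153 154 165 174]
 [228 230 229 229 225 213 190 176 170 170 172 168 154 148 154 165]
 [223 224 215 207 202 197 190 187 183 183 182 179 171 159 152 146]]
```

View pics/crop3.png

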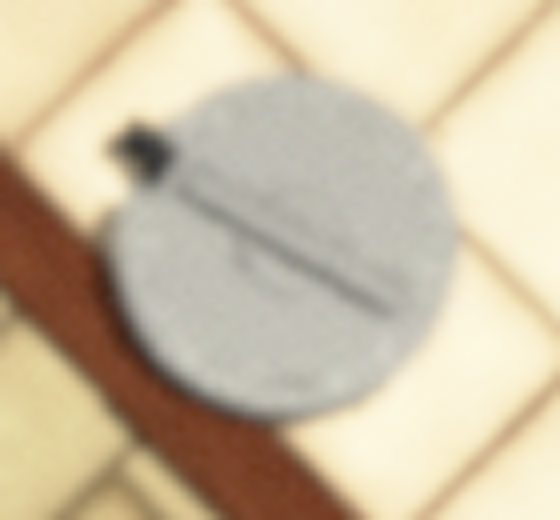

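The lug now sits inside the notch, at crop (145,152). The bar is at 1.051 rad and the lug at about 1.045, so they are aligned. Next I'll press the middle of the bar.

```bash
python3 - <<'E'
from h import *
C=[431.8,-181.8]; a=1.05
bot.move_to([*C,125],rot(a-np.pi/2))
bot.line_to([*C,93],vel=60)
for z in np.arange(91.5,76,-1):
    bot.line_to([*C,z],vel=20); f=bot.current_wrist_force(); p=bot.current_eef_pos()
    print(round(z,1),np.round(p,1),np.round(f,1))
    if f[2]>40: break
print(bot.current_time())
E
```

```text
91.5 [ 432.  -181.9   91.7] [ 0.1  0.3 -0.1]
90.5 [ 431.8 -181.8   90.5] [-0.6 -0.2  0.2]
89.5 [ 432.  -181.9   89.7] [-0.2  0.5  1.6]
88.5 [ 432.1 -181.9   89.1] [-1.1 -0.4  5.2]
87.5 [ 432.1 -182.    88.2] [-1.4  0.4  6.1]
86.5 [ 432.  -182.1   87.7] [-3.9  1.1 10.4]
85.5 [ 432.  -182.3   87.2] [-5.3  2.3 15.7]
84.5 [ 431.9 -182.5   86.7] [-7.7  2.4 18.5]
83.5 [ 431.9 -182.7   86.1] [-10.    2.9  23.2]
82.5 [ 431.8 -182.8   85.6] [-11.9   3.   26.3]
81.5 [ 431.8 -183.    85.2] [-14.    2.4  32.2]
80.5 [ 431.8 -183.2   84.6] [-16.2   3.2  36.3]
79.5 [ 431.8 -183.3   84.1] [-17.5   4.1  39.2]
78.5 [ 431.7 -183.8   83.3] [-19.5   2.3  40.4]
18.8333
```

The force is higher than expected (40 N at 6.5 mm). I'll back off and check the lid before pressing harder.

```bash
cat >> h.py <<'E'
def look(f):
    C=np.array([432.,-182.]); s=snap('top',f); W=world(s)[189:265,257:333]; p=W.reshape(-1,3)
    d=np.hypot(*(p[:,:2]-C).T); b=p[(p[:,2]>77)&(p[:,2]<96)&(d<60)]; l=cv2.fitLine(b[:,:2].astype(np.float32),cv2.DIST_HUBER,0,.01,.01).ravel()
    print('bar',len(b),np.arctan2(l[1],l[0])%np.pi,np.median(b,0).round(1))
    e=p[(d<58)&(p[:,2]<78)&(p[:,2]>50)]; A=np.c_[e[:,:2]-C,np.ones(len(e))]; print('disc plane',np.linalg.lstsq(A,e[:,2],rcond=None)[0].round(4),np.median(e[:,2]))
E
python3 - <<'E'
from h import *
print(bot.current_tcp_rot(),rot(1.05-np.pi/2),bot.current_wrist_torque())
bot.line_to([431.8,-181.8,130])
q=np.array(bot.current_joints()); 
bot.move_to([330,-190,220],rot(1.05-np.pi/2)); q=np.array(bot.current_joints()); q[0]-=0.8; bot.move_joints(q)
look('t4'); print(bot.current_time())
cv2.imwrite('pics/crop4.png',cv2.resize(cv2.imread('pics/t4.png')[195:260,260:330],None,fx=8,fy=8,interpolation=cv2.INTER_CUBIC))
E
```

```text
[ 3.03252603e+00 -8.06271757e-01 -1.21094862e-03] [ 3.03568184e+00 -8.08851135e-01 -4.95278477e-17] [0.55066329 3.80654368 0.09979105]
bar 129 1.0677612 [ 429.6 -182.8   83.2]
disc plane [3.40000e-02 4.63000e-02 6.52011e+01] 65.26376933467157
21.1167
```

View pics/crop4.png

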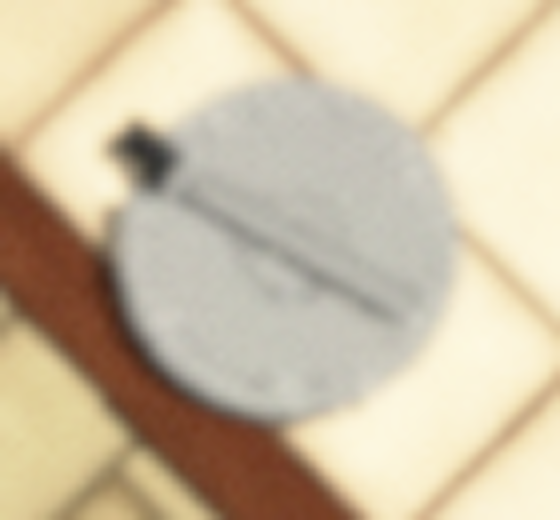

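The lid sank about 5 mm in the middle but is cocked up on the lug side, so the lug is still catching. I stopped the turn slightly short on purpose. I'll get a finer lug angle from polar unwrapping.

```bash
python3 - <<'E'
from h import *
C=np.array([431.9,-181.7])
def polar(s,h,rs,th):
    r,t=np.meshgrid(rs,th,indexing='ij'); P=np.stack([C[0]+r*np.cos(t),C[1]+r*np.sin(t),np.full_like(r,h),np.ones_like(r)],-1)@s['camera_from_world'].T
    u=s['fx']*P[...,0]/P[...,2]+s['cx'];v=s['fy']*P[...,1]/P[...,2]+s['cy']
    return cv2.remap(s['pixels'].mean(2).astype(np.float32),u.astype(np.float32),v.astype(np.float32),cv2.INTER_CUBIC)
for f,h,rr,c in [('t1',60,(68,78),1.05),('t3',60,(68,78),1.05),('t4',60,(68,78),1.05),('t1',68,(54,62),2.62)]:
    s=dict(np.load(f'pics/{f}.npz')); th=np.linspace(c-.3,c+.3,61); 
    for r in np.arange(*rr,3):
        g=polar(s,h,[r],th)[0]; w=np.clip(np.median(g)-g-30,0,None); print(f,r,'angle',(w*th).sum()/w.sum(),'min',th[g.argmin()],g[::6].astype(int))
for f in('t1','t3','t4'):
    W=world(dict(np.load(f'pics/{f}.npz')))[189:265,257:333].reshape(-1,3); d=np.hypot(*(W[:,:2]-C).T)
    e=W[(d<58)&(W[:,2]<79)&(W[:,2]>50)];b=W[(d<58)&(W[:,2]>79)]; l=cv2.fitLine(b[:,:2].astype(np.float32),cv2.DIST_HUBER,0,.01,.01).ravel()
    print(f,np.linalg.lstsq(np.c_[e[:,:2]-C,np.ones(len(e))],e[:,2],rcond=None)[0].round(3),np.arctan2(l[1],l[0])%np.pi,b.mean(0))
E
```

```text
t1 68 angle 1.0274991613345397 min 1.01 [218 211 182 130 106 107 121 145 158 159 152]
t1 71 angle 1.0318048539552251 min 1.02 [228 223 196 128  78  76 103 147 178 178 155]
t1 74 angle 1.0368421850122058 min 1.04 [230 227 207 141  85  75 107 169 211 208 184]
t1 77 angle 1.0513139094626889 min 1.07 [229 228 214 173 138 114 125 183 224 224 212]
t3 68 angle 1.0331739300722627 min 1.04 [222 211 182 112  65  55  92 136 185 216 208]
t3 71 angle 1.034059682091765 min 1.03 [233 228 204 132  73  58 105 158 210 231 220]
t3 74 angle 1.0365604691568524 min 1.04 [237 234 216 149  90  78 116 181 227 236 226]
t3 77 angle 1.0510339435669696 min 1.07 [236 234 225 182 148 123 134 192 232 238 230]
t4 68 angle 1.0404272139826702 min 1.04 [232 227 203 131  67  53  91 136 180 213 207]
t4 71 angle 1.037665767999449 min 1.03 [237 234 215 142  74  60 104 156 209 229 219]
t4 74 angle 1.0374873265428524 min 1.05 [237 236 217 152  91  78 115 182 227 237 226]
t4 77 angle 1.051224363803393 min 1.07 [236 235 225 182 149 121 134 193 233 238 231]
t1 54 angle nan min 2.58 [174 172 162 148 135 137 147 154 166 175 183]
t1 57 angle 2.5987393473140736 min 2.58 [175 167 148 112  93  96 102 126 155 174 186]
t1 60 angle 2.606191162068578 min 2.58 [178 168 136  81  57  56  64 102 147 174 184]
t1 [1.0000e-03 3.0000e-03 7.1052e+01] 2.6205676 [ 432.68862081 -182.13725756   89.57962632]
t3 [-2.0000e-03 -2.0000e-03  7.0499e+01] 1.0508294 [ 431.18404192 -182.11864253   88.718674  ]
t4 [3.4000e-02 4.5000e-02 6.5262e+01] 1.0684447 [ 430.07989047 -183.4110508    83.53936272]<stdin>:10: RuntimeWarning: invalid value encountered in scalar divide
```

The lug is at about 1.035 and the bar at 1.068, so it needs about 0.033 rad more clockwise. I'll nudge it, then press slightly towards the lug to level it.

```bash
python3 - <<'E'
from h import *
C=np.array([432.,-182.])
def P(a,r=32,o=15.5): return C+[r*np.cos(a)-o*np.sin(a), r*np.sin(a)+o*np.cos(a)]
a=1.1; ori=rot(1.05-np.pi/2)
bot.move_to([*P(a,o=26),125],ori); bot.line_to([*P(a,o=26),76],vel=100)
bot.line_to([*P(a),76],vel=50)
for b in (1.08,1.065,1.05):
    bot.line_to([*P(b),76],rot(b-np.pi/2),vel=30); print(b,np.round(bot.current_eef_pos()-np.r_[P(b),76],1),np.round(bot.current_wrist_force(),1))
bot.line_to([*P(b,o=26),76],vel=60); bot.line_to([*P(b,o=26),110],vel=150)
D=C+10*np.array([np.cos(1.04),np.sin(1.04)])
bot.line_to([*D,100],rot(1.04-np.pi/2),vel=100); bot.line_to([*D,89],vel=60)
for z in np.arange(88,73,-1.5):
    bot.line_to([*D,z],vel=25); f=bot.current_wrist_force(); p=bot.current_eef_pos()
    print(round(z,1),np.round(p-np.r_[D,0],1),np.round(f,1))
    if f[2]>42: break
bot.line_to([*D,120])
bot.move_to([330,-190,220],ori); q=np.array(bot.current_joints()); q[0]-=0.8; bot.move_joints(q)
look('t5'); print(bot.current_time())
E
```

```text
1.08 [-0.1  0.1 -0.1] [-0.9  0.4 -1.2]
1.065 [-0.1  0.1 -0. ] [-1.3  1.7 -0.5]
1.05 [-0.2  0.2 -0.1] [-1.2  0.2  1. ]
88.0 [ 0.1  0.  88.2] [-0.3 -0.2  1. ]
86.5 [-0.   0.  86.5] [0.5 0.3 0.4]
85.0 [-0.1  0.1 84.8] [ 0.3 -0.2 -0.3]
83.5 [-0.1  0.  83.4] [-0.4 -0.   0.3]
82.0 [ 0.2 -0.1 82.1] [ 0.9 -1.  -0. ]
80.5 [ 0.2 -0.1 81. ] [-1.   0.8  5.4]
79.0 [ 0.3 -0.2 80.5] [-5.8  3.  12.9]
77.5 [ 0.4 -0.2 80.4] [-10.4   5.5  26.2]
76.0 [ 0.4 -0.2 80.3] [-14.7   9.8  38.7]
74.5 [ 0.5 -0.3 80.1] [-21.2  10.7  51.1]
bar 117 0.9729463 [ 432.6 -182.8   80.2]
disc plane [-1.10000e-03 -1.00000e-04  6.16313e+01] 61.14393032419002
30.7083
```

The press went stiff at z=80, which is the home height, and the disc is level. I'll check the view and the bar angle.

```bash
python3 - <<'E'
from h import *
s=dict(np.load('pics/t5.npz')); C=np.array([432,-182]); W=world(s)[189:265,257:333].reshape(-1,3); d=np.hypot(*(W[:,:2]-C).T)
for lo in (72,75,78):
    b=W[(d<58)&(W[:,2]>lo)&(W[:,2]<90)]; l=cv2.fitLine(b[:,:2].astype(np.float32),cv2.DIST_HUBER,0,.01,.01).ravel(); print(lo,len(b),np.arctan2(l[1],l[0])%np.pi,b.mean(0))
a=cv2.resize(cv2.imread('pics/t5.png')[195:260,260:330],None,fx=7,fy=7,interpolation=cv2.INTER_CUBIC)
cv2.imwrite('pics/crop5.png',a)
e=W[(d<45)&(W[:,2]<70)&(W[:,2]>50)]; print(np.percentile(e[:,2],[10,50,90]))
E
```

```text
72 127 0.96518344 [ 431.65745438 -182.82002847   80.01469104]
75 126 0.96636164 [ 431.69210991 -182.69801934   80.05787044]
78 101 0.9696573 [ 430.81021988 -183.77269849   80.82884065]
[58.36334265 61.44658459 65.23883952]
```

View pics/crop5.png

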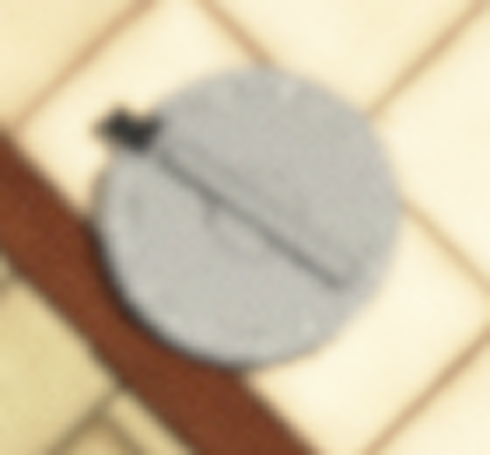

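The lid is down and level with the lug in the notch at crop (135,128). It sits about 0.05–0.07 rad clockwise of centre, which is inside the 0.09 limit but thin. A gentle nudge back should give more margin.

```bash
python3 - <<'E'
from h import *
C=np.array([432.,-182.]); 
def P(a,r=32,o=-15.5): return C+[r*np.cos(a)-o*np.sin(a), r*np.sin(a)+o*np.cos(a)]
a=.95; ori=rot(1.0-np.pi/2)
bot.move_to([*P(a,o=-27),115],ori); bot.line_to([*P(a,o=-27),69],vel=100); bot.line_to([*P(a),69],vel=60)
for b in (.97,.99,1.005,1.02):
    bot.line_to([*P(b),69],rot(b-np.pi/2),vel=30); f=bot.current_wrist_force(); print(b,np.round(bot.current_eef_pos()-np.r_[P(b),69],1),np.round(f,1))
    if np.hypot(*f[:2])>20: break
bot.line_to([*P(b,o=-27),69],vel=60); bot.line_to([*P(b,o=-27),125])
bot.move_to([330,-190,220],ori); q=np.array(bot.current_joints()); q[0]-=0.8; bot.move_joints(q)
look('t6'); s=dict(np.load('pics/t6.npz'));W=world(s)[189:265,257:333].reshape(-1,3); d=np.hypot(*(W[:,:2]-C).T)
b=W[(d<58)&(W[:,2]>72)&(W[:,2]<90)]; l=cv2.fitLine(b[:,:2].astype(np.float32),cv2.DIST_HUBER,0,.01,.01).ravel(); print(len(b),np.arctan2(l[1],l[0])%np.pi,b.mean(0))
print(bot.current_time(),bot.current_wrist_force())
E
```

```text
0.97 [0.1 0.  0.1] [ 0.3 -0.3  0.1]
0.99 [ 0.1 -0.1  0.1] [ 0.2 -0.6  0.3]
1.005 [ 0.2 -0.1  0.1] [ 0.7 -0.4 -0.4]
1.02 [ 0.1 -0.   0.1] [ 1.4 -1.2 -0. ]
bar 112 0.9849102 [ 429.8 -182.8   80.1]
disc plane [-1.30000e-03  6.40000e-03  6.17429e+01] 61.174268657252014
128 0.9777354 [ 430.66399905 -182.0499661    79.73561253]
37.0583 [-0.24063402  0.20342693 -0.4523763 ]
```

Contact only began at the end of that nudge, so one more of about 0.04 rad.

```bash
python3 - <<'E'
from h import *
C=np.array([432.,-182.]); 
def P(a,r=32,o=-15.5): return C+[r*np.cos(a)-o*np.sin(a), r*np.sin(a)+o*np.cos(a)]
a=1.0; ori=rot(1.0-np.pi/2)
bot.move_to([*P(a,o=-27),115],ori); bot.line_to([*P(a,o=-27),69],vel=100); bot.line_to([*P(a),69],vel=60)
for b in (1.02,1.035,1.05,1.065):
    bot.line_to([*P(b),69],rot(b-np.pi/2),vel=30); f=bot.current_wrist_force(); print(b,np.round(bot.current_eef_pos()-np.r_[P(b),69],1),np.round(f,1))
    if np.hypot(*f[:2])>20: break
bot.line_to([*P(b,o=-27),69],vel=60); bot.line_to([*P(b,o=-27),125])
bot.move_to([330,-190,220],ori); q=np.array(bot.current_joints()); q[0]-=0.8; bot.move_joints(q)
look('t7'); s=dict(np.load('pics/t7.npz'));W=world(s)[189:265,257:333].reshape(-1,3); d=np.hypot(*(W[:,:2]-C).T)
b=W[(d<58)&(W[:,2]>72)&(W[:,2]<90)]; l=cv2.fitLine(b[:,:2].astype(np.float32),cv2.DIST_HUBER,0,.01,.01).ravel(); print(len(b),np.arctan2(l[1],l[0])%np.pi,b.mean(0))
print(bot.current_time(),bot.current_wrist_force())
E
```

```text
1.02 [0.1 0.  0.1] [ 0.6  0.4 -0.3]
1.035 [ 0.2 -0.1  0.1] [ 0.4 -0.4  1.9]
1.05 [ 0.2 -0.1  0.1] [ 2.  -1.  -0.8]
1.065 [ 0.5 -0.3  0.2] [ 2.7 -1.7 -1.6]
bar 113 1.0069975 [ 429.8 -179.9   80. ]
disc plane [-1.10000e-03  4.00000e-04  6.17879e+01] 61.344688540950756
130 0.99866277 [ 430.50192196 -181.41184824   79.75997257]
43.4083 [-0.44631601 -0.85724985 -0.01560257]
```

```bash
python3 -c "
from plant import bot
print(bot.job_done(),bot.current_time())"
```

```text
the job is handed in; nothing more can be done
the job is handed in; nothing more can be done
```

I handed in the chopper job at about 43 s: the lid measured level and about 9.5 mm down (10 mm is fully home), its notch about 0.03 rad from the lug, and the hand was clear; no verdict came back.

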